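# Load a chip carrier onto the alignment stage's locating pin and clip it down

## Robot

A 6-joint arm with a two-finger parallel gripper is mounted at the origin on the work surface. World frame = base frame: x ahead of the robot, y to its left, z up, the work surface at z = 0. Lengths are in m, angles in rad, forces in N, time in s.
With the tool pointing down it reaches from about 0.3 to 0.75 m from the base axis. Payload 8.5 kg.
Tool frame: the origin (TCP) lies between the finger pads; the fingertips stand 17 mm ahead of it and the grasp point (between the pads) lies 2 mm behind it (arm.nose_length is the distance from the TCP to the fingertips, in m); z points along the fingers, y is the line along which they close (so a half turn about z gives the same grasp; the last joint's range is limited). The gripper opens to 85 mm and grips with 20 to 120 N. Pads are 22 mm wide; open, the fingers measure 114 mm over their backs; the gripper's body (76 mm by 85 mm) begins 54 mm behind the grasp point. The pads swing forward as they close: fully open they stand 13 mm farther back than shut.
Start: joints at [-1.434, 0.381, 1.297, -0, 1.464, -0.215], TCP at [0.19, -0.516, 0.248] pointing down, gripper open.
Joint ranges: [-3.11, 3.11], [-0.89, 2.33], [0.22, 2.48], [-1.42, 4.56], [0.17, 2.85], [-2.88, 2.88]. Speed limits (rad/s): [2.39, 2.39, 3.14, 3.14, 3.14, 3.14].

## Interface

Orientations are given as a unit quaternion [x, y, z, w].
In Python, from plant import get_state, vision, ticket, arm gives the robot as it stands. The module is installed in compiled form; this text tells all that it offers.
- The arm moves only by the tool apply_moves, never from a script. Its argument "series" is a list of rows, each a list of 3 entries, a list of its own where there are three numbers: the shift along the tool's x, y, z in units of 40 mm (1.0 is 40 mm), then the turn, a rotation vector about the tool's x, y, z in degrees, then the finger opening in mm, from 0 to 85.4. In form: [[[x, y, z], [ax, ay, az], grip], ...]. A call has 1 to 5 rows; each row is the pose to reach, as a shift and turn from the pose commanded when the call began, along the tool's axes at that moment; what a row does not reach only later rows make up. A row lasts 1/10 s, in which the tool goes at most 50 mm and 8.59 degrees, less where a joint would pass 70% of its speed; a pose out of reach is approached as far as the arm can. A call with a gripper value outside its range is refused whole. The fingers move at their own pace and stop on an object; "force" is the grip in N (left out, the last holds). Time passes only in rows, so rows that repeat a pose let the fingers close. It gives the time, the measured TCP pose, the force, the opening and the grip force at its end, in the units of the state.
- get_state(): the state, without advancing time (a new reading comes with each control period).
- vision.grab_frame(name): name is "side" or "top" or "wrist"; returns (picture, depth): 420x560x3 uint8, red, green, blue; 420x560 float32, m along the optical axis (not along the pixel's ray), 0 where there is no reading.
- vision.camera_params(name): a dict with "camera_matrix" (3x3 intrinsics, pixels), "cam_to_world" (4x4, takes a point from camera to world coordinates); the wrist camera has in their place "mount" (4x4, takes a point from camera to tool coordinates, whose origin is the TCP and whose axes are the flange's). Camera axes: x right, y down, z forward; pixel columns grow to the right and rows downward; lengths in m; the calibration is good to about 2 mm. A picture is of the moment at which its call begins: read the wrist's pose just before it. camera_params takes no time and is no camera call.
- ticket.sign_off(): hands the job in; it is judged then, once.
The state is a dict: "t": time; "joint_positions": joint angles; "joint_velocities": joint speeds; "joint_efforts": joint torques, N m; "tcp_pos": TCP position; "eef_rot": TCP orientation; "contact_force": force on the tool from outside, world axes, zero at the start; "wrist_torque": the same for the moment, N m; "width": finger opening in m; "grasp_force": force on a finger pad.
Only numpy, scipy, OpenCV 4.12 (cv2) and the standard library are available. Lean on these libraries where they do the work, as an engineer would, in place of code of your own. Each camera call takes 0.05 s, during which the arm holds its last target. There are 200 camera calls.

## Task

Load the slotted chip carrier onto the bed of the alignment stage: set it down against the back rail with its slotted end towards the pin, then nudge it gently along the rail until the slot drops over the locating pin and the carrier lies flat on the bed. Once it is seated, swing the hold-down clip fully round over the carrier and let go. Do not force the carrier against the stage, and leave the other things on the bench where they are.

Things in the scene. Friction and masses are not known exactly. Their poses are not given: they have to be found in the camera images.
- carrier: Chip carrier: aluminium plate 70 mm (its x) by 110 mm (y) by 8 mm, 0.24 kg, with a rectangular slot through it near its +y end, a dark bow handle in the middle and three small ceramic chip packages (4.5 mm high) on its -y end. It starts flat on a low black tray, beside the setting plate. Origin: centre of the plate's underside; z up.
- carrier_handle (a point): Middle of the carrier's handle: a bar along the carrier's x, 36 mm long, 10 mm wide (y) and 12 mm high, on two posts at its ends. This point is 30 mm above the plate's underside, over the carrier's origin; the bar's top is at 36 mm, its lower face at 24 mm.
- carrier_slot (a point): Centre of the carrier's slot, at the plate's underside, 20 mm from the carrier's origin along its +y. The slot is 13 mm wide along the carrier's y, 17 mm long along its x, right through the plate.
- stage: Alignment stage fixed to the bench, black and steel; base 300 x 300 x 20 mm, on it a narrower flat black bed, top 62 mm above the bench, from x -78 to +35 mm and y -115 to +100 mm in the stage's frame. +x points away from the robot. Origin: centre of the stage's underside, on the bench.
- seat (a point): Point on the bed's top surface straight above the stage's origin, with the stage's axes. A carrier seated against the rail has its origin at seat x = 0, z = 0 and its axes along the stage's, its slotted +y end towards the pin.
- rail (a point): Middle of the foot of the back rail's face: the straight steel rail stands along the bed's +x side, its face at seat x = +35 mm, running along y for the bed's length, 14 mm tall above the bed.
- keyway (a point): Middle of the keyway in the bed, at seat x = 0, y = +20 mm. In it an immovable upright pin, 10 mm in diameter, tip chamfered, 6 mm proud of the bed, stands up to 13 mm from this point to either side along y, different each time and not measured. A carrier resting on it is tilted 3 to 5 degrees, its -y end on the bed; pushed until the slot is over the pin, it drops 6 mm and is stopped by it.
- clip (a joint): Hold-down clip: flat steel arm, 11 mm wide, 35 mm long, turning level on a pillar at seat x -50, y +25 mm. 0: open, pointing along +y turned 0.4 rad out towards -x; grows clockwise from above; 1.97: points along +x, square over the seated carrier; stop at 2.03. Starts at 0 to 0.4; about 1 N at the knob moves it; stays where left. Its underside, 10.5 mm above the bed, clears a seated carrier only.
- clip_knob (a point): Middle of the clip's upright black knob, 10 mm in diameter and 22 mm tall, 29 mm from the clip's pivot; this point is 12 mm above the arm's top face and 27.5 mm above the bed.
- tray: Fixed low black tray, 310 (x) by 210 mm (y), floor 6 mm above the bench, lips 12 mm above the bench along its two long sides; the carrier and the setting plate lie on it, one in the nearer half and one in the farther. Origin: centre of its underside.
- setting_plate: Bystander on the tray: an aluminium plate of the carrier's outline, without a slot, with a round knob (18 mm in diameter, 20 mm tall) and three stepped steel bars. Origin: centre of its underside.
- screwdriver: Bystander: a red-handled screwdriver lying on the bench between tray and stage. Origin under its middle.
- tweezers: Bystander: steel tweezers, 120 mm long, lying on the tray along its right-hand side (its -y). Origin under their middle.
- hex_key: Bystander: a small L-shaped hex key, 65 by 18 mm, lying on the stage's base ledge on the robot's side. Origin near the middle of its long leg.
- chip_box: Bystander: a flat black chip tray 52 x 52 x 6 mm on the bench. Origin: centre of its underside.
- loupe: Bystander: a black eye loupe, 38 mm in diameter, 42 mm tall, standing on the bench. Origin: centre of its underside.
Things that resemble listed ones, but are neither listed nor needed, are in the scene too. What is shaped like the carrier but purple or red is not meant.

How it is judged:
By the outcome, as a careful person would: the job done as asked, in the order asked, and still so for the second after the job is handed in, with the robot touching nothing.
It also fails if it takes over 69 s, if anything falls off the work surface, if the arm or the gripper's body presses on something with over 40 N, if the wrist force passes 120 N, or if a joint passes its speed limit or range.

## Working session

There is one attempt and no reset: what is moved stays moved. The work goes in short steps, Python scripts to look and compute and a tool call to move; the robot and the scene stay as the last step left them, time stands still between calls to the robot, and variables do not carry over. Pictures are saved under pics/ and viewed, at most 11 in all, crops included, and the job is handed in when it is done.

Besides the shell and the picture viewer there is one more tool, called after "Emit:" by a JSON object that holds its "fn" and its "kwargs", one argument or row to a line. apply_moves: Moves the arm, as the interface text tells. Its arguments: {"type":"object","properties":{"series":{"type":"array"},"force":{"type":"number"}},"required":["series"]}

```bash
mkdir -p pics; cat > h.py <<'E'
import numpy as np, cv2
from scipy.spatial.transform import Rotation as R
from plant import get_state, vision, ticket, arm
def cam(name):
    p=vision.camera_params(name); K=np.array(p["camera_matrix"])
    if name=="wrist":
        s=get_state(); T=np.eye(4); T[:3,:3]=R.from_quat(s["eef_rot"]).as_matrix(); T[:3,3]=s["tcp_pos"]
        return K,T@np.array(p["mount"])
    return K,np.array(p["cam_to_world"])
def grab(name):
    K,T=cam(name); im,d=vision.grab_frame(name); return im,d,K,T
def onz(K,T,u,v,z):
    r=T[:3,:3]@np.linalg.inv(K)@np.array([u,v,1.]); return T[:3,3]+r*(z-T[2,3])/r[2]
def cloud(d,K,T):
    v,u=np.mgrid[:d.shape[0],:d.shape[1]]
    c=np.stack([(u-K[0,2])/K[0,0]*d,(v-K[1,2])/K[1,1]*d,d],-1)
    return c@T[:3,:3].T+T[:3,3]
def save(n,im): cv2.imwrite("pics/"+n,im[...,::-1])
E
python3 - <<'E'
from h import *
for n in("top","side"):
    im,d,K,T=grab(n); np.savez(n+".npz",im=im,d=d,K=K,T=T); save(n+"0.png",im); print(n,K.round(1).tolist(),T.round(3).tolist())
print(get_state())
E
```

```text
top [[388.1, 0.0, 284.0], [0.0, 388.1, 205.9], [0.0, 0.0, 1.0]] [[0.013, -0.994, 0.111, 0.393], [-1.0, -0.012, 0.008, -0.108], [-0.007, -0.111, -0.994, 0.953], [0.0, 0.0, 0.0, 1.0]]
side [[412.6, 0.0, 273.5], [0.0, 412.6, 213.4], [0.0, 0.0, 1.0]] [[-0.988, -0.102, 0.119, 0.362], [-0.156, 0.719, -0.677, 0.553], [-0.017, -0.687, -0.726, 0.775], [0.0, 0.0, 0.0, 1.0]]
{'t': 0.1, 'joint_positions': array([-1.43429291e+00,  3.81133329e-01,  1.29817306e+00, -7.11155507e-06,
        1.46360976e+00, -2.15342602e-01]), 'joint_velocities': array([-0.00170255, -0.00173228, -0.00302612, -0.00057695,  0.00022903,
        0.00093396]), 'joint_efforts': array([ 3.22001026e-03, -4.49223876e+01, -2.31655508e+01, -1.84771020e-04,
        3.64260071e-03,  1.85157216e-05]), 'tcp_pos': array([ 0.18948708, -0.51606555,  0.247775  ]), 'eef_rot': array([ 9.84565134e-01,  1.75017313e-01,  2.25466301e-05, -6.61371235e-04]), 'contact_force': array([ 0.14058866,  0.15721751, -0.02344971]), 'wrist_torque': array([ 0.0557061 , -0.0297735 ,  0.00614702]), 'grasp_force': 0.0, 'width': 0.08499050025425281}
```

View pics/top0.png

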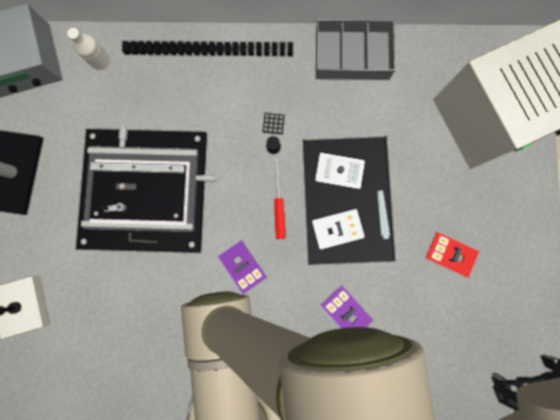

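View pics/side0.png

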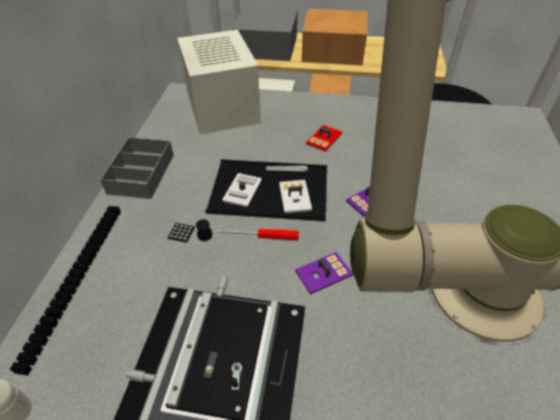

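In the top picture the look-alikes are: white plate at (338,229) with a dark bow handle and gold chips at its right end; white plate at (340,170) with a round knob and bars (the setting plate); purple plates at (242,265) and (347,310); and a red plate at (453,254). I choose (338,229) and check it in a crop. The stage is centred near (143,190), with the keyway at (125,186), clip and knob at (116,208), and rail at the top.

```bash
python3 - <<'E'
from h import *
z=np.load("top.npz");im,d,K,T=z["im"],z["d"],z["K"],z["T"]
a=cv2.resize(im[195:265,295:400],None,fx=4,fy=4,interpolation=3)
b=cv2.resize(im[140:240,75:205],None,fx=4,fy=4,interpolation=3)
o=np.zeros((400,940,3),np.uint8);o[:280,:420]=a;o[:400,420:940]=b
save("crop1.png",cv2.resize(o,(800,340)))
hsv=cv2.cvtColor(im,cv2.COLOR_RGB2HSV)
m=((hsv[...,2]>190)).astype(np.uint8);m[:195]=0;m[265:]=0;m[:,:300]=0;m[:,385:]=0
m=cv2.morphologyEx(m,cv2.MORPH_CLOSE,np.ones((5,5)))
cs,_=cv2.findContours(m,0,1);c=max(cs,key=cv2.contourArea)
pts=np.array([onz(K,T,*p[0],0.014)[:2] for p in c],np.float32)*1000
print("carrier",cv2.minAreaRect(pts))
g=((hsv[...,1]>70)&(hsv[...,0]>10)&(hsv[...,0]<35)&(m>0));v,u=np.nonzero(g);print("chips",u.mean(),v.mean(),onz(K,T,u.mean(),v.mean(),.018))
# stage base: dark contour, ledge z=.02
m=((hsv[...,2]<80)).astype(np.uint8);m[:110]=0;m[262:]=0;m[:,:60]=0;m[:,225:]=0
m=cv2.morphologyEx(m,cv2.MORPH_CLOSE,np.ones((25,25)));m=cv2.morphologyEx(m,cv2.MORPH_OPEN,np.ones((15,15)))
cs,_=cv2.findContours(m,0,1);c=max(cs,key=cv2.contourArea)
pts=np.array([onz(K,T,*p[0],0.02)[:2] for p in c],np.float32)*1000
print("stage",cv2.minAreaRect(pts))
for n,u,v in(("keyL",116,186),("keyR",136,186),):print(n,onz(K,T,u,v,.062))
P=cloud(d,K,T);print("bed z",P[195,150],"rail",P[165,140],"carrier",P[235,322])
E
```

```text
carrier ((444.08941650390625, -231.22213745117188), (70.36023712158203, 110.16731262207031), 15.448055267333984)
chips 351.72222222222223 224.97222222222223 [ 0.45318767 -0.26402995  0.018     ]
stage ((534.0171508789062, 245.98562622070312), (299.6806945800781, 295.93634033203125), 89.1251449584961)
keyL [0.53443622 0.2912089  0.062     ]
keyR [0.53498348 0.24448891 0.062     ]
bed z [0.51372178 0.20938975 0.06572096] rail [0.58123105 0.23128358 0.07887033] carrier [ 0.4283724  -0.19300415  0.01327255]
```

View pics/crop1.png

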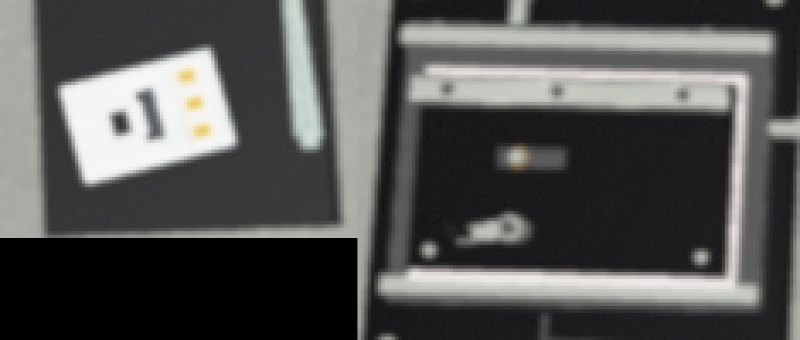

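The crop shows slot (118,122), handle (150,115) and chips on the right (-y) of the plate, so this is the carrier: centre (0.444,-0.231), yaw about 15.4°. The keyway pin shows left of the keyway's middle, and the clip is open to the left.

Emit:
{"fn": "apply_moves", "kwargs": {
  "series": [
    [[8.43, -4.49, 1.2], [0, 0, 4.8], 40],
    [[8.43, -4.49, 1.2], [0, 0, 4.8], 40],
    [[8.43, -4.49, 1.2], [0, 0, 4.8], 40],
    [[8.43, -4.49, 1.2], [0, 0, 4.8], 40],
    [[8.43, -4.49, 1.2], [0, 0, 4.8], 40]
  ]
}}

```text
t: 0.6
tcp_pos: [0.3557, -0.3296, 0.2168]
eef_rot: [0.991, 0.133, -0.0, -0.0]
contact_force: [0.4, -0.3, -0.5]
width: 0.04
grasp_force: 0.0
```

```bash
cat >> h.py <<'E'
def togo(p,yaw=None,tilt=0):
    "units/deg in tool axes to reach world p, tool x at yaw (deg)"
    s=get_state(); M=R.from_quat(s["eef_rot"]); d=M.inv().apply(np.array(p)-s["tcp_pos"])/.04
    w=None
    if yaw is not None:
        G=R.from_euler("z",yaw,degrees=True)*R.from_quat([1,0,0,0]); w=(M.inv()*G).as_rotvec(degrees=True).round(2)
    print("t",round(s["t"],2),"tcp",s["tcp_pos"].round(4),"units",d.round(3),"rot",w,"F",s["contact_force"].round(2),"w",round(s["width"]*1000,1))
E
python3 -c "
from h import *
togo([.444,-.231,.16],15.4)"
```

```text
t 0.6 tcp [ 0.3557 -0.3296  0.2168] units [ 2.78  -1.794  1.42 ] rot [-0.02  0.   -0.07] F [ 0.35 -0.34 -0.54] w 40.0
```

Emit:
{"fn": "apply_moves", "kwargs": {
  "series": [
    [[2.78, -1.79, 1.4], [0, 0, 0], 22],
    [[2.78, -1.79, 1.4], [0, 0, 0], 22],
    [[2.78, -1.79, 1.4], [0, 0, 0], 22],
    [[2.78, -1.79, 1.4], [0, 0, 0], 22],
    [[2.78, -1.79, 1.4], [0, 0, 0], 22]
  ]
}}

```text
t: 1.1
tcp_pos: [0.4433, -0.2324, 0.1608]
eef_rot: [0.991, 0.135, -0.0, -0.0]
contact_force: [-0.5, -0.7, -0.3]
width: 0.0219
grasp_force: 0.0
```

```bash
python3 - <<'E'
from h import *
im,d,K,T=grab("wrist");save("w1.png",im);np.savez("w1.npz",im=im,d=d,K=K,T=T)
P=cloud(d,K,T)
togo([.444,-.231,.16],15.4)
m=((P[...,2]>.010)&(P[...,2]<.018)&(d>0)&(im.min(-1)>100)&(P[...,0]<.5)).astype(np.uint8)
m=cv2.morphologyEx(m,cv2.MORPH_CLOSE,np.ones((9,9)))
c=max(cv2.findContours(m,0,1)[0],key=cv2.contourArea)
pts=np.array([onz(K,T,*p[0],0.014)[:2] for p in c],np.float32)*1000
print(cv2.minAreaRect(pts),c[:,0].min(0),c[:,0].max(0))
h=(P[...,2]>.036)&(P[...,2]<.048)&(d>0)&(np.hypot(P[...,0]-.444,P[...,1]+.231)<.03)
q=P[h];print("handle",len(q),q.mean(0) if len(q) else 0,np.percentile(q[:,2],90) if len(q) else 0, cv2.minAreaRect((q[:,:2]*1000).astype(np.float32)) if len(q) else 0)
E
```

```text
t 1.15 tcp [ 0.443  -0.2333  0.1613] units [ 0.039 -0.048  0.032] rot [ 0.01  0.01 -0.03] F [-0.51  0.06  0.25] w 22.0
((444.1971130371094, -231.41432189941406), (69.63406372070312, 109.55919647216797), 15.407175064086914) [209 154] [351 238]
handle 646 [ 0.44492748 -0.23115306  0.04074973] 0.04164618334403229 ((443.88983154296875, -231.22396850585938), (35.83997344970703, 9.480047225952148), 15.541549682617188)
```

View pics/w1.png

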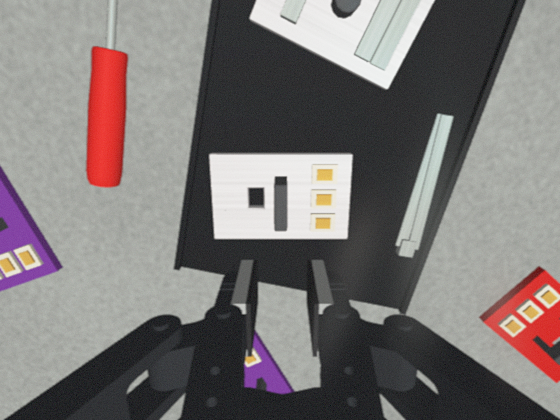

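The wrist view shows the carrier at (280,197): slot (256,197), handle (280,203), chips (323,198). The measurement agrees to under 1 mm. Now descending and grasping.

Emit:
{"fn": "apply_moves", "kwargs": {
  "series": [
    [[0.03, -0.05, 1.2], [0, 0, 0], 17],
    [[0.03, -0.05, 2.2], [0, 0, 0], 17],
    [[0.03, -0.05, 2.8], [0, 0, 0], 17],
    [[0.03, -0.05, 3.1], [0, 0, 0], 17],
    [[0.03, -0.05, 3.1], [0, 0, 0], 17]
  ]
}}

```text
t: 1.65
tcp_pos: [0.4427, -0.2317, 0.0363]
eef_rot: [0.991, 0.132, -0.001, -0.001]
contact_force: [-0.0, -0.6, 0.8]
width: 0.0173
grasp_force: 0.0
```

```bash
python3 -c "
from h import *
togo([.444,-.231,.037],15.4)"
```

```text
t 1.65 tcp [ 0.4427 -0.2317  0.0363] units [ 0.035 -0.008 -0.019] rot [-0.1   0.08 -0.17] F [-0.05 -0.64  0.77] w 17.3
```

Emit:
{"fn": "apply_moves", "kwargs": {
  "series": [
    [[0.03, -0.01, -0.02], [0, 0, 0], 0],
    [[0.03, -0.01, -0.02], [0, 0, 0], 0],
    [[0.03, -0.01, -0.02], [0, 0, 0], 0],
    [[0.03, -0.01, -0.5], [0, 0, 0], 0],
    [[0.03, -0.01, -1.25], [0, 0, 0], 0]
  ],
  "force": 40
}}

```text
t: 2.15
tcp_pos: [0.4441, -0.2295, 0.0871]
eef_rot: [0.991, 0.134, -0.001, -0.001]
contact_force: [0.4, -0.9, -1.7]
width: 0.009
grasp_force: 41.9
```

Emit:
{"fn": "apply_moves", "kwargs": {
  "series": [
    [[0, 0, -1.25], [0, 0, 0], 0],
    [[0, 0, -2.5], [0, 0, 0], 0],
    [[0, 0, -2.5], [0, 0, 0], 0]
  ]
}}

```text
t: 2.45
tcp_pos: [0.4467, -0.2314, 0.1937]
eef_rot: [0.991, 0.134, 0.004, 0.005]
contact_force: [0.8, -0.1, -2.8]
width: 0.0089
grasp_force: 42.0
```

```bash
python3 -c "
from h import *
togo([.534,.20,.17],0)"
```

```text
t 2.45 tcp [ 0.4467 -0.2314  0.1937] units [ 4.961 -9.826  0.522] rot [ 0.57 -0.5  15.38] F [ 0.75 -0.15 -2.82] w 8.9
```

Emit:
{"fn": "apply_moves", "kwargs": {
  "series": [
    [[3.0, -11.6, -1.4], [0, 0, 15.4], 0],
    [[3.0, -11.6, -1.4], [0, 0, 15.4], 0],
    [[3.0, -11.6, -1.4], [0, 0, 15.4], 0],
    [[3.0, -11.6, -1.4], [0, 0, 15.4], 0],
    [[3.0, -11.6, -1.4], [0, 0, 15.4], 0]
  ]
}}

```text
t: 2.95
tcp_pos: [0.4404, 0.018, 0.2158]
eef_rot: [1.0, -0.001, -0.0, -0.0]
contact_force: [1.0, -0.4, -2.7]
width: 0.0088
grasp_force: 42.0
```

```bash
python3 -c "
from h import *
togo([.44,.25,.25],0)"
```

```text
t 2.95 tcp [0.4404 0.018  0.2158] units [-0.017 -5.801 -0.855] rot [-0.01  0.02 -0.07] F [ 1.05 -0.43 -2.69] w 8.8
```

Emit:
{"fn": "apply_moves", "kwargs": {
  "series": [
    [[0, -5.75, -0.8], [0, 0, 0], 0],
    [[0, -5.75, -0.8], [0, 0, 0], 0],
    [[0, -5.75, -0.8], [0, 0, 0], 0],
    [[0, -5.75, -0.8], [0, 0, 0], 0],
    [[0, -5.75, -0.8], [0, 0, 0], 0]
  ]
}}

```text
t: 3.45
tcp_pos: [0.4405, 0.2489, 0.2478]
eef_rot: [1.0, 0.001, -0.0, -0.0]
contact_force: [0.4, -0.9, -1.5]
width: 0.0091
grasp_force: 42.0
```

Emit:
{"fn": "apply_moves", "kwargs": {
  "series": [
    [[0, -0.1, 0], [0, 0, 0], 0],
    [[0, -0.1, 0], [0, 0, 0], 0],
    [[0, -0.1, 0], [0, 0, 0], 0]
  ]
}}

```text
t: 3.75
tcp_pos: [0.4412, 0.2492, 0.2474]
eef_rot: [1.0, -0.001, -0.001, 0.0]
contact_force: [-1.0, 0.0, -1.7]
width: 0.0091
grasp_force: 42.0
```

```bash
python3 - <<'E'
from h import *
im,d,K,T=grab("wrist");save("w2.png",im);np.savez("w2.npz",im=im,d=d,K=K,T=T)
togo([.44,.25,.25],0)
E
```

```text
t 3.8 tcp [0.4414 0.2489 0.2475] units [-0.034 -0.027 -0.062] rot [ 0.03  0.04 -0.12] F [-0.33  0.04 -2.44] w 9.2
```

View pics/w2.png

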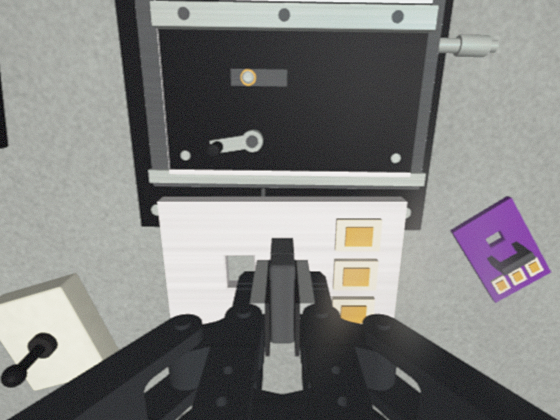

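The wrist view shows the pin tip at (248,77), keyway columns 231–287 on row 78, rail face edge near row 28, clip pivot (252,141), knob (214,149), and the carrier below in the grip.

```bash
python3 - <<'E'
from h import *
z=np.load("w2.npz");im,d,K,T=z["im"],z["d"],z["K"],z["T"];g=cv2.cvtColor(im,cv2.COLOR_RGB2GRAY).astype(float)
# rail edge: strongest bright->dark transition going down between rows 15..45; lower edge
P=cloud(d,K,T)
us=np.arange(180,425,5); vs=np.array([15+np.argmin(np.diff(g[15:45,u]))+.5 for u in us])
for zz in(.076,.062):
    p=np.array([onz(K,T,u,v,zz) for u,v in zip(us,vs)]);
    f=np.polyfit(p[:,1],p[:,0],1);r=p[:,0]-np.polyval(f,p[:,1]);k=abs(r)<.002;f=np.polyfit(p[k,1],p[k,0],1)
    print("rail z",zz,"x at y=.246:",np.polyval(f,.246),"yaw deg",-np.degrees(np.arctan(f[0])),k.sum())
print("rail top z",np.median(P[10:20,230:270,2]),"bed z",np.median(P[100:120,300:380,2]))
hsv=cv2.cvtColor(im,cv2.COLOR_RGB2HSV);m=(hsv[...,1]>80);m[:60]=0;m[95:]=0;m[:,:230]=0;m[:,265:]=0
v,u=np.nonzero(m);print("pin px",u.mean(),v.mean(),(u.min()+u.max())/2,(v.min()+v.max())/2,onz(K,T,(u.min()+u.max())/2,(v.min()+v.max())/2,.067))
row=g[84,215:300];e=np.diff(row);a,b=215+np.argmax(e)+.5,215+np.argmin(e)+.5;print("key cols",a,b,onz(K,T,a,78,.062),onz(K,T,b,78,.062))
print("pivot",onz(K,T,252,141,.0755),"knobtop",onz(K,T,214,149,.101),P[149,214])
# carrier far edge
us=np.arange(180,390,5);vs=np.array([190+np.argmax(np.diff(g[190:212,u]))+.5 for u in us])
w=get_state();zt=w["tcp_pos"][2]-.031+.008
p=np.array([onz(K,T,u,v,zt) for u,v in zip(us,vs)]);f=np.polyfit(p[:,1],p[:,0],1);print("carrier edge x at tcp y",np.polyval(f,w["tcp_pos"][1])-w["tcp_pos"][0],"yaw",-np.degrees(np.arctan(f[0])),"ztop",np.median(P[215:225,200:320,2]),zt)
for v in(212,225,240):
  row=g[v,140:430];e=np.diff(row);a,b=140+np.argmax(e),140+np.argmin(e);print(v,onz(K,T,a,v,zt)[:2]-w["tcp_pos"][:2],onz(K,T,b,v,zt)[:2]-w["tcp_pos"][:2])
E
```

```text
rail z 0.076 x at y=.246: 0.5687903986912054 yaw deg -0.9161641997139404 49
rail z 0.062 x at y=.246: 0.5710191454474424 yaw deg -0.9161641997138579 49
rail top z 0.07501448294032331 bed z 0.06099044208572585
pin px 247.91150442477877 76.96460176991151 248.0 77.0 [0.53415829 0.27557184 0.067     ]
key cols 243.5 286.5 [0.53360108 0.27973612 0.062     ] [0.53351064 0.24442586 0.062     ]
pivot [0.48407042 0.27310565 0.0755    ] knobtop [0.48135153 0.30011888 0.101     ] [0.48101787 0.30054563 0.09876207]
carrier edge x at tcp y 0.03558848258366776 yaw -0.1621706374535588 ztop 0.2224711422388188 0.2245287068737514
212 [0.03093779 0.05696231] [ 0.03061329 -0.05665478]
225 [0.02484137 0.05412424] [ 0.02452715 -0.05465528]
240 [ 0.01745735 -0.00495673] [0.01748503 0.00449955]
```

Emit:
{"fn": "apply_moves", "kwargs": {
  "series": [
    [[1.1, 0.12, 1.0], [2, 0, 0.4], 0],
    [[2.1, 0.23, 1.8], [3.9, 0, 0.8], 0],
    [[2.16, 0.23, 2.4], [3.9, 0, 0.8], 0],
    [[2.16, 0.23, 2.4], [3.9, 0, 0.8], 0],
    [[2.16, 0.23, 2.4], [3.9, 0, 0.8], 0]
  ]
}}

```text
t: 4.3
tcp_pos: [0.5276, 0.24, 0.1523]
eef_rot: [0.999, -0.008, -0.0, -0.034]
contact_force: [-0.2, -0.1, -2.3]
width: 0.0088
grasp_force: 41.9
```

```bash
cat >> h.py <<'E'
def tgt(x,y,z,tilt,yaw=-.9):
    s=get_state(); M=R.from_quat(s["eef_rot"]); G=R.from_euler("zyx",[yaw,0,tilt],degrees=True)*R.from_quat([1,0,0,0])
    print("t",round(s["t"],2),"tcp",s["tcp_pos"].round(4),"units",(M.inv().apply(np.array([x,y,z])-s["tcp_pos"])/.04).round(3),"rot",(M.inv()*G).as_rotvec(degrees=True).round(2),"F",s["contact_force"].round(2),"w",round(s["width"]*1000,1))
E
python3 -c "
from h import *
tgt(.528,.2395,.102,3.9)"
```

```text
t 4.3 tcp [0.5276 0.24   0.1523] units [0.011 0.097 1.254] rot [ 0.01  0.01 -0.02] F [-0.22 -0.06 -2.3 ] w 8.8
```

Emit:
{"fn": "apply_moves", "kwargs": {
  "series": [
    [[0.01, 0.05, 0.5], [0, 0, 0], 0],
    [[0.01, 0.08, 0.9], [0, 0, 0], 0],
    [[0.01, 0.1, 1.15], [0, 0, 0], 0],
    [[0.01, 0.1, 1.25], [0, 0, 0], 0],
    [[0.01, 0.1, 1.25], [0, 0, 0], 0]
  ]
}}

```text
t: 4.8
tcp_pos: [0.5281, 0.2404, 0.1026]
eef_rot: [0.999, -0.007, 0.0, -0.034]
contact_force: [0.0, -0.1, -2.7]
width: 0.0088
grasp_force: 41.9
```

Emit:
{"fn": "apply_moves", "kwargs": {
  "series": [
    [[0.04, 0, 0], [0, 0, 0], 0],
    [[0.07, 0, 0], [0, 0, 0], 0],
    [[0.1, 0, 0], [0, 0, 0], 0],
    [[0.1, 0, 0], [0, 0, 0], 0]
  ]
}}

```text
t: 5.2
tcp_pos: [0.5324, 0.2401, 0.102]
eef_rot: [0.999, -0.007, 0.0, -0.034]
contact_force: [-0.1, -0.2, -2.6]
width: 0.009
grasp_force: 41.9
```

```bash
python3 -c "
from h import *
tgt(.5335,.2395,.102,3.9)"
```

```text
t 5.2 tcp [0.5324 0.2401 0.102 ] units [ 0.028  0.016 -0.001] rot [-0.01 -0.06  0.05] F [-0.1  -0.22 -2.56] w 9.0
```

Emit:
{"fn": "apply_moves", "kwargs": {
  "series": [
    [[0.01, 0, 0.03], [0, 0, 0], 0],
    [[0.02, 0, 0.03], [0, 0, 0], 0],
    [[0.03, 0, 0.03], [0, 0, 0], 0],
    [[0.03, 0, 0.03], [0, 0, 0], 0]
  ]
}}

```text
t: 5.6
tcp_pos: [0.5334, 0.2402, 0.1005]
eef_rot: [0.999, -0.007, -0.0, -0.034]
contact_force: [-0.9, -0.2, -3.0]
width: 0.0093
grasp_force: 41.9
```

Emit:
{"fn": "apply_moves", "kwargs": {
  "series": [
    [[0.01, 0, 0], [0, 0, 0], 0],
    [[0.02, 0, 0], [0, 0, 0], 0],
    [[0.02, 0, 0], [0, 0, 0], 0]
  ]
}}

```text
t: 5.9
tcp_pos: [0.5335, 0.2402, 0.1005]
eef_rot: [0.999, -0.007, -0.001, -0.034]
contact_force: [-4.7, -0.4, -0.1]
width: 0.0091
grasp_force: 42.2
```

Emit:
{"fn": "apply_moves", "kwargs": {
  "series": [
    [[0.01, 0, 0], [0, 0, 0], 0],
    [[0.02, 0, 0], [0, 0, 0], 0],
    [[0.02, 0, 0], [0, 0, 0], 0]
  ]
}}

```text
t: 6.2
tcp_pos: [0.5336, 0.2402, 0.1004]
eef_rot: [0.999, -0.007, -0.002, -0.034]
contact_force: [-8.3, -0.6, 1.5]
width: 0.0092
grasp_force: 42.5
```

Against the rail. Easing off and lowering.

Emit:
{"fn": "apply_moves", "kwargs": {
  "series": [
    [[-0.035, 0, 0], [0, 0, 0], 0],
    [[-0.035, 0, 0.03], [0, 0, 0], 0],
    [[-0.035, 0, 0.06], [0, 0, 0], 0],
    [[-0.035, 0, 0.06], [0, 0, 0], 0]
  ]
}}

```text
t: 6.6
tcp_pos: [0.5335, 0.2404, 0.0979]
eef_rot: [0.999, -0.007, -0.0, -0.034]
contact_force: [-4.0, 0.1, -1.0]
width: 0.0088
grasp_force: 42.0
```

Emit:
{"fn": "apply_moves", "kwargs": {
  "series": [
    [[0, 0, 0.01], [0, 0, 0], 0],
    [[0, 0, 0.02], [0, 0, 0], 0],
    [[0, 0, 0.02], [0, 0, 0], 0]
  ]
}}

```text
t: 6.9
tcp_pos: [0.5335, 0.2404, 0.0974]
eef_rot: [0.999, -0.007, -0.0, -0.034]
contact_force: [-4.0, -1.3, 1.5]
width: 0.0089
grasp_force: 42.3
```

Emit:
{"fn": "apply_moves", "kwargs": {
  "series": [
    [[0, 0, 0.01], [0, 0, 0], 0],
    [[0, 0, 0.02], [0, 0, 0], 0],
    [[0, 0, 0.02], [0, 0, 0], 0]
  ]
}}

```text
t: 7.2
tcp_pos: [0.5335, 0.2404, 0.0973]
eef_rot: [0.999, -0.007, 0.0, -0.034]
contact_force: [-5.9, -0.8, 4.6]
width: 0.0092
grasp_force: 43.2
```

Emit:
{"fn": "apply_moves", "kwargs": {
  "series": [
    [[-0.01, 0, -0.015], [0, 0, 0], 0],
    [[-0.01, 0, -0.015], [0, 0, 0], 18],
    [[-0.01, 0, -0.015], [0, 0, 0], 18],
    [[-0.01, 0, -0.015], [0, 0, 0], 18]
  ]
}}

```text
t: 7.6
tcp_pos: [0.5336, 0.2404, 0.0973]
eef_rot: [0.999, -0.007, 0.001, -0.034]
contact_force: [0.2, 0.2, -0.5]
width: 0.018
grasp_force: 0.0
```

```bash
python3 - <<'E'
from h import *
im,d,K,T=grab("wrist");save("w3.png",im)
im,d,K,T=grab("side");save("s3.png",cv2.resize(im[280:420,120:320],None,fx=3,fy=3,interpolation=3))
tgt(.5335,.2404,.1,3.9)
E
```

```text
t 7.7 tcp [0.5334 0.2405 0.0972] units [ 0.003 -0.004 -0.07 ] rot [-0.01 -0.06  0.06] F [-0.06  0.4  -1.52] w 18.1
```

View pics/w3.png

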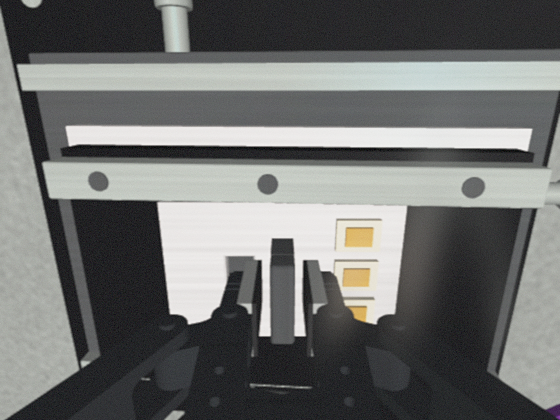

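The picture shows the carrier lying along the rail (rail edge at row 205), bar (283,290) free between the fingers. Nudging towards +y.

Emit:
{"fn": "apply_moves", "kwargs": {
  "series": [
    [[0, -0.06, 0.004], [0, 0, 0], 18],
    [[0, -0.12, 0.008], [0, 0, 0], 18],
    [[0, -0.16, 0.011], [0, 0, 0], 18],
    [[0, -0.2, 0.014], [0, 0, 0], 18],
    [[0, -0.24, 0.016], [0, 0, 0], 18]
  ]
}}

```text
t: 8.2
tcp_pos: [0.5333, 0.2501, 0.0972]
eef_rot: [0.999, -0.007, 0.0, -0.034]
contact_force: [0.3, -0.7, 2.2]
width: 0.0177
grasp_force: 0.7
```

Emit:
{"fn": "apply_moves", "kwargs": {
  "series": [
    [[0, -0.03, 0.002], [0, 0, 0], 18],
    [[0, -0.06, 0.004], [0, 0, 0], 18],
    [[0, -0.09, 0.006], [0, 0, 0], 18],
    [[0, -0.12, 0.008], [0, 0, 0], 18]
  ]
}}

```text
t: 8.6
tcp_pos: [0.5333, 0.255, 0.0971]
eef_rot: [0.999, -0.007, -0.0, -0.034]
contact_force: [0.6, -1.4, 1.3]
width: 0.018
grasp_force: 0.6
```

```bash
cat > chk.py <<'E'
from h import *
im,d,K,T=grab("wrist");P=cloud(d,K,T);s=get_state();tgt(.5335,.2404,.1,3.9)
# plate top plane fit from bright low-sat pixels
ok=(d>0)&(im.min(-1)>150)&(np.ptp(im.astype(int),axis=-1)<30)&(P[...,2]>.060)&(P[...,2]<.085)&(P[...,0]<.566)&(P[...,0]>.50)
ok=cv2.erode(ok.astype(np.uint8),np.ones((3,3)))>0
q=P[ok];A=np.c_[q[:,:2],np.ones(len(q))];f=np.linalg.lstsq(A,q[:,2],rcond=None)[0]
r=q[:,2]-A@f;k=abs(r)<.003;f=np.linalg.lstsq(A[k],q[k,2],rcond=None)[0]
print("plate n",k.sum(),"tilt y deg",np.degrees(f[1]).round(2),"tilt x",np.degrees(f[0]).round(2),"y range",np.percentile(q[k,1],[.5,99.5]).round(4),"mean z",q[k,2].mean().round(4))
E
python3 chk.py
```

```text
t 8.65 tcp [0.5333 0.2552 0.0971] units [ 0.011  0.364 -0.097] rot [-0.01 -0.02  0.06] F [ 0.27 -0.31 -0.26] w 18.1
plate n 16077 tilt y deg 3.63 tilt x -0.05 y range [0.1978 0.306 ] mean z 0.0732
```

Emit:
{"fn": "apply_moves", "kwargs": {
  "series": [
    [[0, -0.02, 0.001], [0, 0, 0], 18],
    [[0, -0.04, 0.003], [0, 0, 0], 18],
    [[0, -0.06, 0.004], [0, 0, 0], 18],
    [[0, -0.06, 0.004], [0, 0, 0], 18]
  ]
}}

```text
t: 9.05
tcp_pos: [0.5334, 0.2575, 0.0972]
eef_rot: [0.999, -0.007, 0.0, -0.034]
contact_force: [0.6, 0.2, 0.3]
width: 0.0176
grasp_force: 0.0
```

```bash
python3 chk.py
```

```text
t 9.1 tcp [0.5334 0.2574 0.0972] units [ 0.009  0.419 -0.099] rot [-0.01 -0.03  0.06] F [ 0.01  0.29 -0.51] w 18.1
plate n 15574 tilt y deg -0.38 tilt x -0.11 y range [0.2005 0.3089] mean z 0.0691
```

The carrier dropped level (tilt 3.6° to about 0°, top at 0.069). Now withdrawing straight up and closing the fingers for the clip.

Emit:
{"fn": "apply_moves", "kwargs": {
  "series": [
    [[0, 0.03, -0.3], [0, 0, 0], 18],
    [[0, 0.03, -0.8], [0, 0, 0], 18],
    [[0, 0.03, -1.6], [-3.9, 0, 7], 18],
    [[0, 0.03, -2.2], [-3.9, 0, 15], 0],
    [[0, 0.03, -2.2], [-3.9, 0, 22], 0]
  ]
}}

```text
t: 9.6
tcp_pos: [0.5346, 0.2504, 0.1895]
eef_rot: [0.98, -0.2, -0.003, -0.001]
contact_force: [-0.1, -0.3, 0.2]
width: -0.0002
grasp_force: 0.0
```

```bash
python3 - <<'E'
from h import *
z=np.load("w2.npz");P=cloud(z["d"],z["K"],z["T"])
Q=P[(z["d"]>0)&(P[...,0]>.43)&(P[...,0]<.50)&(P[...,1]>.27)&(P[...,1]<.36)];print("max z near clip start",np.percentile(Q[:,2],[50,90,99,100]).round(4))
Q2=P[(z["d"]>0)&(P[...,2]>.078)&(P[...,0]>.43)&(P[...,0]<.53)&(P[...,2]<.12)];print(len(Q2),Q2.mean(0),Q2.min(0),Q2.max(0))
im,d,K,T=grab("wrist");save("w4.png",im)
tgt(.468,.3184,.14,0,-41)
E
```

```text
max z near clip start [0.2232 0.3052 0.312  0.3136]
360 [0.48253905 0.28829818 0.08771251] [0.47529721 0.26627575 0.07800271] [0.49248128 0.30723239 0.10013516]
t 9.65 tcp [0.534  0.2502 0.1877] units [-2.181 -0.909  1.212] rot [ 0.14  0.54 17.55] F [ 0.22 -0.95 -0.16] w 0.2
```

View pics/w4.png

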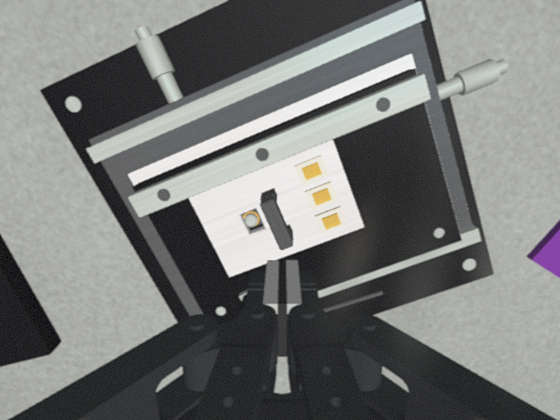

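The picture shows the pin (251,220) standing in the slot and the carrier flat against the rail, with its handle at (277,220). Going behind the clip knob.

Emit:
{"fn": "apply_moves", "kwargs": {
  "series": [
    [[-2.18, -0.9, 0.5], [0, 0.5, 8], 0],
    [[-2.18, -0.9, 1.2], [0, 0.5, 16], 0],
    [[-2.18, -0.9, 1.2], [0, 0.5, 17.5], 0],
    [[-2.18, -0.9, 1.2], [0, 0.5, 17.5], 0],
    [[-2.18, -0.9, 1.2], [0, 0.5, 17.5], 0]
  ]
}}

```text
t: 10.15
tcp_pos: [0.4669, 0.317, 0.1386]
eef_rot: [0.939, -0.344, -0.002, 0.002]
contact_force: [0.9, 0.2, -0.0]
width: -0.0002
grasp_force: 0.0
```

```bash
python3 - <<'E'
from h import *
im,d,K,T=grab("wrist");save("w5.png",im)
tgt(.468,.3184,.10,0,-41)
im,d,K,T=grab("top");save("t5.png",cv2.resize(im[130:250,70:220],None,fx=5,fy=5,interpolation=3))
E
```

```text
t 10.2 tcp [0.4673 0.3168 0.1388] units [-0.011 -0.047  0.969] rot [0.26 0.11 0.74] F [0.72 0.15 0.31] w -0.4
```

View pics/w5.png

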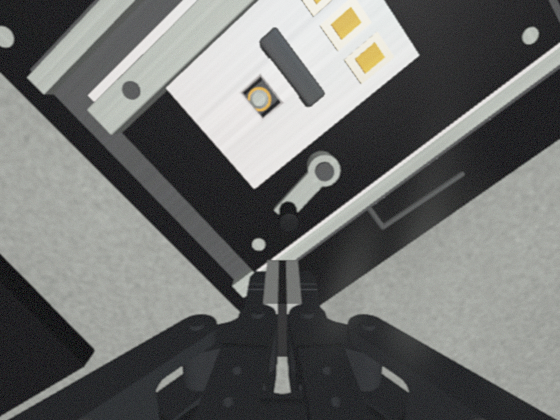

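Knob at (288,215), directly ahead of the closed fingers at (283,280). Descending, then pushing.

Emit:
{"fn": "apply_moves", "kwargs": {
  "series": [
    [[-0.02, -0.04, 0.4], [0, 0, 0.7], 0],
    [[-0.02, -0.04, 0.75], [0, 0, 0.7], 0],
    [[-0.02, -0.04, 0.97], [0, 0, 0.7], 0],
    [[-0.02, -0.04, 0.97], [0, 0, 0.7], 0]
  ]
}}

```text
t: 10.65
tcp_pos: [0.4666, 0.3182, 0.0985]
eef_rot: [0.937, -0.351, -0.003, 0.003]
contact_force: [-0.3, 0.2, -0.0]
width: 0.0001
grasp_force: 0.0
```

Emit:
{"fn": "apply_moves", "kwargs": {
  "series": [
    [[0.1, 0, 0], [0, 0, 0], 0],
    [[0.2, 0, 0], [0, 0, 0], 0],
    [[0.28, -0.02, 0], [0, 0, 0], 0],
    [[0.36, -0.05, 0], [0, 0, 0], 0],
    [[0.44, -0.08, 0], [0, 0, 0], 0]
  ]
}}

```text
t: 11.15
tcp_pos: [0.4825, 0.3096, 0.0997]
eef_rot: [0.937, -0.35, -0.002, 0.002]
contact_force: [-0.1, 1.4, -0.7]
width: 0.0002
grasp_force: 0.6
```

Emit:
{"fn": "apply_moves", "kwargs": {
  "series": [
    [[0.08, -0.03, 0], [0, 0, 0], 0],
    [[0.16, -0.03, 0], [0, 0, 0], 0],
    [[0.24, -0.02, 0], [0, 0, 0], 0],
    [[0.32, 0, 0], [0, 0, 0], 0],
    [[0.4, 0.02, 0], [0, 0, 0], 0]
  ]
}}

```text
t: 11.65
tcp_pos: [0.4935, 0.2982, 0.099]
eef_rot: [0.937, -0.35, -0.002, 0.002]
contact_force: [-0.6, 2.4, 0.1]
width: -0.0001
grasp_force: 0.4
```

```bash
python3 - <<'E'
from h import *
im,d,K,T=grab("wrist");save("w6.png",im)
tgt(.5042,.2852,.10,0,-41)
E
```

```text
t 11.7 tcp [0.4938 0.2979 0.099 ] units [ 0.404  0.069 -0.026] rot [ 0.35  0.14 -0.05] F [ 0.59 -1.09  0.57] w -0.2
```

View pics/w6.png

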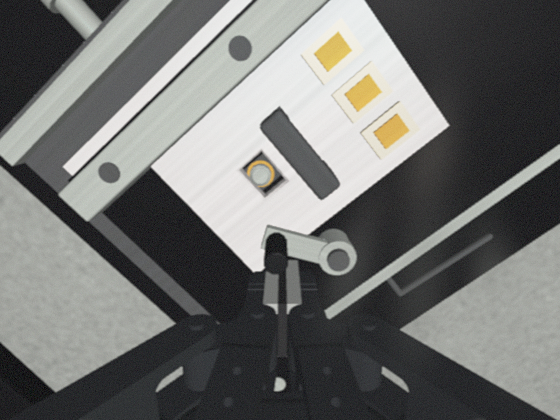

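The clip is swinging over the carrier, with the knob at (276,248) against the fingertips. Continuing.

Emit:
{"fn": "apply_moves", "kwargs": {
  "series": [
    [[0.08, 0, 0], [0, 0, 0], 0],
    [[0.15, 0.02, 0], [0, 0, 0], 0],
    [[0.22, 0.05, 0], [0, 0, 0], 0],
    [[0.29, 0.08, 0], [0, 0, 0], 0],
    [[0.29, 0.08, 0], [0, 0, 0], 0]
  ]
}}

```text
t: 12.2
tcp_pos: [0.5002, 0.2882, 0.099]
eef_rot: [0.937, -0.351, -0.002, 0.002]
contact_force: [-0.7, 0.3, -1.6]
width: 0.0002
grasp_force: 0.0
```

Emit:
{"fn": "apply_moves", "kwargs": {
  "series": [
    [[0.03, 0.01, 0], [0, 0, 0], 0],
    [[0.06, 0.02, 0], [0, 0, 0], 0],
    [[0.08, 0.03, 0], [0, 0, 0], 0],
    [[0.08, 0.03, 0], [0, 0, 0], 0]
  ]
}}

```text
t: 12.6
tcp_pos: [0.5014, 0.2855, 0.099]
eef_rot: [0.937, -0.35, -0.003, 0.002]
contact_force: [-3.2, 0.7, -0.1]
width: 0.0003
grasp_force: 1.4
```

```bash
python3 - <<'E'
from h import *
im,d,K,T=grab("wrist");save("w7.png",im);P=cloud(d,K,T)
tgt(.5042,.2852,.10,0,-41)
q=P[(d>0)&(P[...,2]>.094)&(P[...,2]<.106)&(P[...,0]>.47)&(P[...,0]<.53)&(P[...,1]>.255)&(P[...,1]<.31)]
print("knob?",len(q),q.mean(0))
E
```

```text
t 12.65 tcp [0.5015 0.2855 0.0989] units [ 0.056 -0.038 -0.027] rot [ 0.36  0.17 -0.02] F [-3.12  0.72  0.15] w 0.0
knob? 1920 [0.51365947 0.27272178 0.09902296]
```

View pics/w7.png

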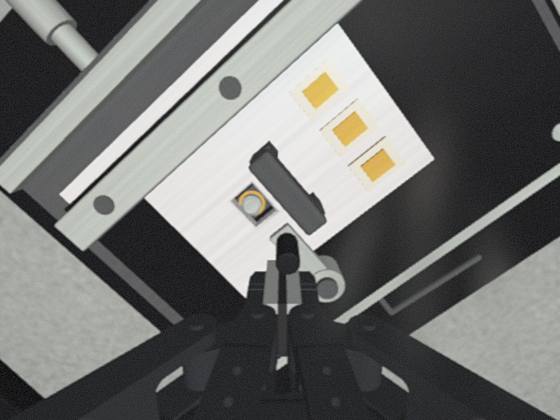

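Emit:
{"fn": "apply_moves", "kwargs": {
  "series": [
    [[0.015, 0.015, 0], [0, 0, 0], 0],
    [[0.03, 0.03, 0], [0, 0, 0], 0],
    [[0.03, 0.03, 0], [0, 0, 0], 0]
  ]
}}

```text
t: 12.95
tcp_pos: [0.5016, 0.284, 0.099]
eef_rot: [0.937, -0.35, -0.003, 0.002]
contact_force: [-3.7, 2.0, 0.1]
width: -0.0
grasp_force: 2.1
```

Emit:
{"fn": "apply_moves", "kwargs": {
  "series": [
    [[0.015, 0.015, 0], [0, 0, 0], 0],
    [[0.03, 0.03, 0], [0, 0, 0], 0],
    [[0.03, 0.03, 0], [0, 0, 0], 0]
  ]
}}

```text
t: 13.25
tcp_pos: [0.5016, 0.2836, 0.099]
eef_rot: [0.937, -0.35, -0.003, 0.001]
contact_force: [-4.5, 9.6, -1.5]
width: 0.0005
grasp_force: 4.9
```

The force rise shows the stop has been reached. Backing off, then up and away.

Emit:
{"fn": "apply_moves", "kwargs": {
  "series": [
    [[-0.2, -0.05, 0], [0, 0, 0], 0],
    [[-0.5, -0.05, 0], [0, 0, 0], 0],
    [[-0.6, -0.05, -0.8], [0, 0, 0], 0],
    [[-0.6, -0.05, -2], [0, 0, 0], 0],
    [[-0.6, -0.05, -3], [0, 0, 0], 0]
  ]
}}

```text
t: 13.75
tcp_pos: [0.4856, 0.3002, 0.2214]
eef_rot: [0.937, -0.35, -0.001, 0.002]
contact_force: [0.5, -0.2, -0.6]
width: 0.0003
grasp_force: 0.0
```

Emit:
{"fn": "apply_moves", "kwargs": {
  "series": [
    [[-1, 0, -0.5], [0, 0, -8], 0],
    [[-1, 0, -0.5], [0, 0, -16], 0],
    [[-1, 0, -0.5], [0, 0, -24], 0],
    [[-1, 0, -0.5], [0, 0, -32], 0],
    [[-1, 0, -0.5], [0, 0, -40], 0]
  ]
}}

```text
t: 14.25
tcp_pos: [0.4555, 0.3263, 0.2394]
eef_rot: [1.0, -0.006, -0.002, 0.001]
contact_force: [0.0, -0.7, 0.1]
width: 0.0
grasp_force: 0.0
```

```bash
python3 - <<'E'
from h import *
im,d,K,T=grab("wrist");save("w8.png",im);P=cloud(d,K,T)
tgt(.45,.30,.2,0,-1)
q=P[(d>0)&(P[...,2]>.093)&(P[...,2]<.106)&(P[...,0]>.46)&(P[...,0]<.53)&(P[...,1]>.262)&(P[...,1]<.31)]
print("knob",len(q),np.median(q,0))
q=P[(d>0)&(im.min(-1)>150)&(np.ptp(im.astype(int),axis=-1)<30)&(P[...,2]>.064)&(P[...,2]<.0735)&(P[...,0]<.566)&(P[...,0]>.503)&(P[...,1]<.33)]
f=np.linalg.lstsq(np.c_[q[:,:2],np.ones(len(q))],q[:,2],rcond=None)[0];print("plate",len(q),np.degrees(f[:2]),q.mean(0),np.percentile(q[:,1],[.5,99.5]))
E
```

```text
t 14.3 tcp [0.4556 0.3263 0.2394] units [-0.131  0.655  0.987] rot [0.17 0.27 0.71] F [ 0.11 -0.79  0.34] w -0.1
knob 154 [0.51337518 0.27200556 0.09809325]
plate 9414 [-0.05378472 -0.57071771] [0.53683968 0.25696756 0.06925803] [0.20023641 0.30982373]
```

View pics/w8.png

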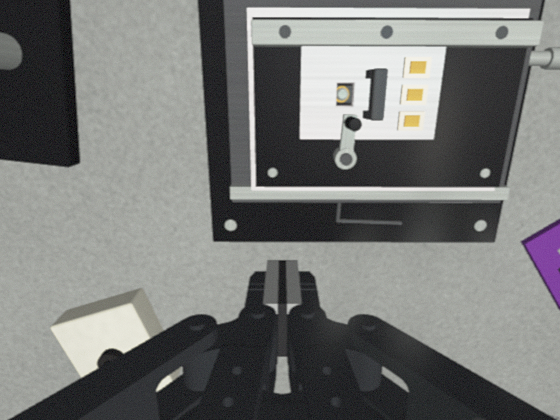

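The last view shows the carrier flat against the rail with the pin in its slot (345,94). The clip points square over it, knob (352,124), hex key is in place, and the arm is clear.

```bash
python3 -c "
from plant import ticket
print(ticket.sign_off())"
```

```text
the job is handed in; nothing more can be done
None
```

The carrier lies flat against the rail with its slot over the pin, the clip is swung to its stop over it, the arm is clear, and the job is handed in (no verdict shown).

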